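Heft the nail boxes and sort full from empty

TASK

Working from left to right, feel which nail boxes are full: take each by its front rod and lift just that end about a centimetre, its rear end staying on the rack, and set it down again. Slide each full box gently back in its bay until it is fully home against the back board, and draw each empty one forward in its bay until its front end stands about 30 mm proud of the deck's front edge, ready for refilling. Do not ram, tip or press down hard on the boxes, and leave the other things on the bench and rack alone.

Things in the scene. Friction and masses are not known exactly. Their poses are not given: they have to be found in the camera images.
- rack: low plywood rack fixed on the bench; sizes in mm. Origin on the bench under the middle bay, x points into the rack (away from the robot). Deck top at z 30, from x -160 (front edge) to +160 (back board, the stop, 62 high over the deck). Bays centred at y +112 (left), 0, -112 (right), 100 wide between dividers 22 high; beyond y -174 an end shelf. A box fully home has its origin at x +55; flush with the front edge, at -55
- deck_front (a point): point on the top of the deck's front edge, at the middle bay
- back_board: the rack's back board, 15 thick, 62 high, fixed: the stop of all three bays; its front face is 160 ahead (+x) of this origin, which lies on the deck top at the centre of the middle bay. It is stiff: come up to it slowly and stop the push when a rise of some 10 N is felt
- box_left: closed wooden nail box in the left bay, 210 long (x) x 92 wide x 70 high, starting 45 to 75 mm short of the back board. Origin at the centre of its underside, z up, front end towards -x, where two 7 mm cheeks 116 high carry a steel rod, the only handle. A full box weighs about 0.88 kg, an empty one about 0.33 kg, within 10 percent; one or two of the three are full, differently each time
- box_mid: the same kind of box in the middle bay; see box_left
- box_right: the same kind of box in the right bay; see box_left
- box_left_rod (a point): middle of that box's front rod: round, 8 dia, 78 long along y between the cheeks; 93 ahead (-x) of the box's origin, 104 above its underside, 34 above the lid. Gripped lightly it turns like a hinge while the rear bottom edge (198 behind it) rests on the deck; it carries about half the weight: 4 to 6.5 N if full, 1.5 to 3 N if empty. A hard grip binds and adds to that. Sliding a full box takes 3 to 6 N
- box_mid_rod (a point): middle of the middle box's front rod; see box_left_rod
- box_right_rod (a point): middle of the right box's front rod; see box_left_rod
- spool: thread spool, 48 dia x 70 high, standing on the rack's end shelf (right of the right bay); not to be disturbed
- glass_weight: small glass plate weight, 75 x 55 x 12, on the rack's end shelf; not to be disturbed
- cork_block: cork block, 55 x 60 x 38, on the rack's end shelf; not to be disturbed
- hammer: hammer lying on the bench to the left, in front of the rack; not to be disturbed
- screwdriver: screwdriver lying on the bench to the right, in front of the rack; not to be disturbed
- glue: plastic glue bottle, 56 dia x 150 high, on the bench to the right; not to be disturbed
- jar: glass jar with a lid, 68 dia x 85 high, on the bench to the right; not to be disturbed

How it is judged:
On the way, in this order (a step that is already met when the one before it is completed fails the run):
1. the front end of box_left is held lifted a little (tilted 0.025 to 0.17 rad) while its rear end still rests on the rack (angle between box_left's own z axis and vertical between 0.025 and 0.17 rad and contact force between box_left and rack above 0.3 N and contact force between the fingers and box_left above 0.3 N), for 0.2 s.
2. the front end of box_mid is held lifted a little (tilted 0.025 to 0.17 rad) while its rear end still rests on the rack (angle between box_mid's own z axis and vertical between 0.025 and 0.17 rad and contact force between box_mid and rack above 0.3 N and contact force between the fingers and box_mid above 0.3 N), for 0.2 s.
3. the front end of box_right is held lifted a little (tilted 0.025 to 0.17 rad) while its rear end still rests on the rack (angle between box_right's own z axis and vertical between 0.025 and 0.17 rad and contact force between box_right and rack above 0.3 N and contact force between the fingers and box_right above 0.3 N), for 0.2 s.
At the end, for the whole second after the job is handed in: every box stands level (within 0.03 rad) and still on the deck in its own bay (within 20 mm sideways): each full one (bearing on the rack with more than 6 N) within 3 mm of the back board, each empty one (less than 6 N) with its front end 5 to 65 mm proud of the deck's front edge (((x of box_left in the frame of rack above 0.052 m and contact force between box_left and rack above 6 N) or (x of box_left in the frame of rack between -0.12 and -0.06 m and contact force between box_left and rack below 6 N)) and y of box_left in the frame of rack between 0.092 and 0.132 m and angle between each of box_left, box_mid, box_right's own z axis and vertical below 0.03 rad and linear speed of each of box_left, box_mid, box_right below 0.01 m/s and ((x of box_mid in the frame of rack above 0.052 m and contact force between box_mid and rack above 6 N) or (x of box_mid in the frame of rack between -0.12 and -0.06 m and contact force between box_mid and rack below 6 N)) and y of box_mid in the frame of rack between -0.02 and 0.02 m and ((x of box_right in the frame of rack above 0.052 m and contact force between box_right and rack above 6 N) or (x of box_right in the frame of rack between -0.12 and -0.06 m and contact force between box_right and rack below 6 N)) and y of box_right in the frame of rack between -0.132 and -0.092 m); the robot touches nothing.
It fails at once if a box is tipped by more than 0.3 rad (angle between any of box_left, box_mid, box_right's own z axis and vertical above 0.3 rad).
It fails at once if a box is rammed against the back board with more than 40 N (contact force between any of box_left, box_mid, box_right and back_board above 40 N).
It fails at once if a box is dropped or pressed on the rack with more than 60 N (contact force between any of box_left, box_mid, box_right and rack above 60 N).
It fails at once if a bystander is moved by more than 25 mm (distance of any of spool, glass_weight, cork_block, hammer, screwdriver, glue, jar from where it was at the start of the episode above 0.025 m).
It also fails if it takes over 61 s, if anything falls off the work surface, if the arm or the gripper's body presses on something with over 40 N, if the wrist force passes 120 N, or if a joint passes its speed limit or range.

ROBOT

A 6-joint arm with a two-finger parallel gripper is mounted at the origin on the work surface. World frame = base frame: x ahead of the robot, y to its left, z up, the work surface at z = 0. Lengths are in m, angles in rad, forces in N, time in s.
With the tool pointing down it reaches from about 0.35 to 0.85 m from the base axis. Payload 8.1 kg.
Tool frame: the origin (TCP) lies at the very end of the fingers, on their centre line; the grasp point (between the pads) lies hold_point_z behind it (hold_point_z is the distance from the TCP to the grasp point, in m); z points along the fingers, y is the line along which they close (so a half turn about z gives the same grasp; the last joint's range is limited). The gripper opens to 93 mm and grips with 3 to 60 N. Pads are 15 mm wide; open, the fingers measure 128 mm over their backs; the gripper's body (75 mm by 188 mm) begins 65 mm behind the grasp point.
Start: joints at [-1.318, 0.13, 1.488, -0, 1.523, -0.085], TCP at [0.199, -0.566, 0.219] pointing down, gripper open.
Joint ranges: [-2.96, 2.96], [-0.89, 2.26], [0.02, 2.5], [-1.34, 4.48], [0, 2.73], [-2.66, 2.66]. Speed limits (rad/s): [2.39, 2.39, 2.79, 3.14, 3.14, 3.14].

INTERFACE

Orientations are given as [roll, pitch, yaw] about the fixed x, y, z axes, in that order (R = Rz(yaw) Ry(pitch) Rx(roll)).
In Python, from workcell import get_obs, read_camera, job_done, hold_point_z gives the robot as it stands. The module is installed in compiled form; this text tells all that it offers.
- The arm moves only by the shell command python3 -m inch 'ROWS' [FORCE]. ROWS is a JSON object of lists of equal length, an entry for each row: "linear": the shift along the tool's x, y, z in m, a list of three; "rot": the turn, a rotation vector about the tool's x, y, z in units of 8 degrees (1.0 is 8 degrees), a list of three; "fingers": the closure, from 0 (fully open) to 1 (shut). A call has exactly 10 rows; each row is the pose to reach, as a shift and turn from the pose commanded when the call began, along the tool's axes at that moment; what a row does not reach only later rows make up. A row lasts 1/10 s, in which the tool goes at most 50 mm and 8.59 degrees, less where a joint would pass 70% of its speed; a pose out of reach is approached as far as the arm can. A call with a gripper value outside its range is refused whole. The fingers move at their own pace and stop on an object; FORCE is the grip in N (left out, the last holds). Time passes only in rows, so rows that repeat a pose let the fingers close, or fill a call up. It gives the time, the measured TCP pose, the force, the opening and the grip force at its end, in the units of the state.
- get_obs(): the state, without advancing time (a new reading comes with each control period).
- read_camera(name): name is "side" or "top" or "wrist"; returns a dict with "image" (480x640x3 uint8, red, green, blue), "intrinsics" (3x3 intrinsics, pixels), "rvec" (rotation vector, rad) and "tvec" (3), from world to camera coordinates, as OpenCV has them; the wrist camera has in their place "mount" (4x4, takes a point from camera to tool coordinates, whose origin is the TCP and whose axes are the flange's). Camera axes: x right, y down, z forward; pixel columns grow to the right and rows downward; lengths in m; the calibration is good to about 2 mm. A picture is of the moment at which its call begins: read the wrist's pose just before it. There is no depth.
- job_done(): hands the job in; it is judged then, once.
The state is a dict: "time_s": time; "joint_pos": joint angles; "joint_vel": joint speeds; "joint_torque": joint torques, N m; "eef_pos": TCP position; "orientation": TCP orientation; "ft_force": force on the tool from outside, world axes, zero at the start; "ft_torque": the same for the moment, N m; "gripper_width": finger opening in m; "gripper_force": force on a finger pad.
Only numpy, scipy, OpenCV 4.12 (cv2) and the standard library are available. Lean on these libraries where they do the work, as an engineer would, in place of code of your own. Each camera call takes 0.05 s, during which the arm holds its last target. There are 200 camera calls.

## Working session

There is one attempt and no reset: what is moved stays moved. The work goes in short steps, Python scripts to look and compute and a shell command to move; the robot and the scene stay as the last step left them, time stands still between calls to the robot, and variables do not carry over. Pictures are saved under pics/ and viewed, at most 10 in all, crops included, and the job is handed in when it is done.

```bash
mkdir -p pics
python3 - <<'E'
from workcell import *
import cv2
o=get_obs();print({k:(o[k]) for k in o}, hold_point_z if not callable(hold_point_z) else hold_point_z())
for n in("top","side"):
    c=read_camera(n);cv2.imwrite(f"pics/{n}.png",c["image"][:,:,::-1]);print(n,c["intrinsics"],c["rvec"],c["tvec"])
E
```

```text
{'time_s': 0.0, 'joint_pos': array([-1.31839659e+00,  1.31143341e-01,  1.48927843e+00, -1.60876817e-05,
        1.52301829e+00, -8.54033614e-02]), 'joint_vel': array([ 0.00096765, -0.00151833, -0.00221766, -0.00028249, -0.00064866,
       -0.00179389]), 'joint_torque': array([-7.56266381e-04, -5.59842718e+01, -4.91758382e+01,  7.68185430e-02,
        3.56842065e-02, -1.11015415e-04]), 'eef_pos': array([ 0.19871771, -0.56552478,  0.21759858]), 'orientation': array([-3.13975061e+00, -1.41573189e-04,  3.37803751e-01]), 'ft_force': array([-0.43002479,  0.63708911,  0.58788983]), 'ft_torque': array([ 0.03092915,  0.05290579, -0.00273938]), 'gripper_force': 0.0, 'gripper_width': 0.09284313883093646} 0.0188
top [[521.43968427   0.         310.98690579]
 [  0.         521.43968427 242.22337583]
 [  0.           0.           1.        ]] [ 2.18139051 -2.19560154  0.09963872] [-0.08931203  0.52512134  1.52068274]
side [[531.31920521   0.         322.15580331]
 [  0.         531.31920521 250.50443266]
 [  0.           0.           1.        ]] [ 0.41116929 -2.77788747  1.13529188] [0.49202446 0.24263898 1.13897244]
```

View pics/top.png

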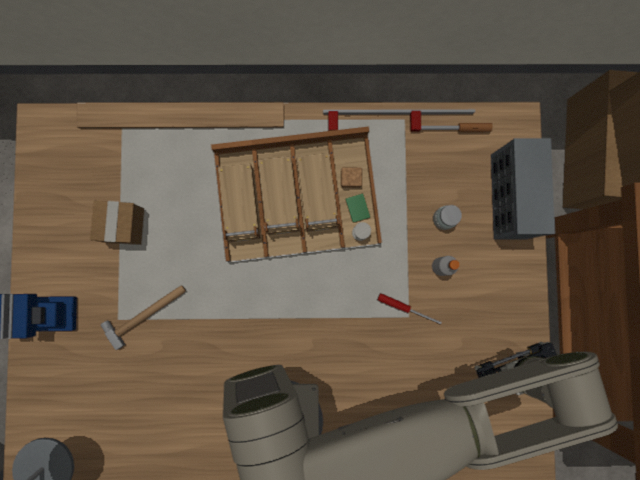

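View pics/side.png

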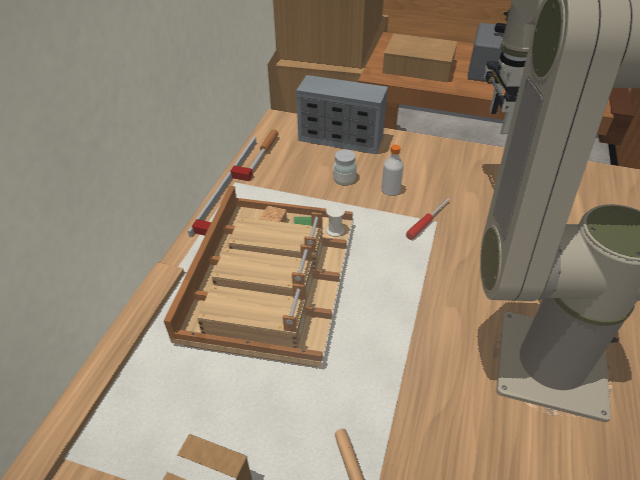

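The top view shows the rack at about px (213–380, 130–262), yawed by a few degrees. The rods are near rows 222–236. I'll enlarge that area to read the points.

Run:
```python
import cv2
a=cv2.imread("pics/top.png")[120:270,200:400];cv2.imwrite("pics/tc.png",cv2.resize(a,None,fx=4,fy=4,interpolation=cv2.INTER_CUBIC))
```

```text
(no output)
```

View pics/tc.png

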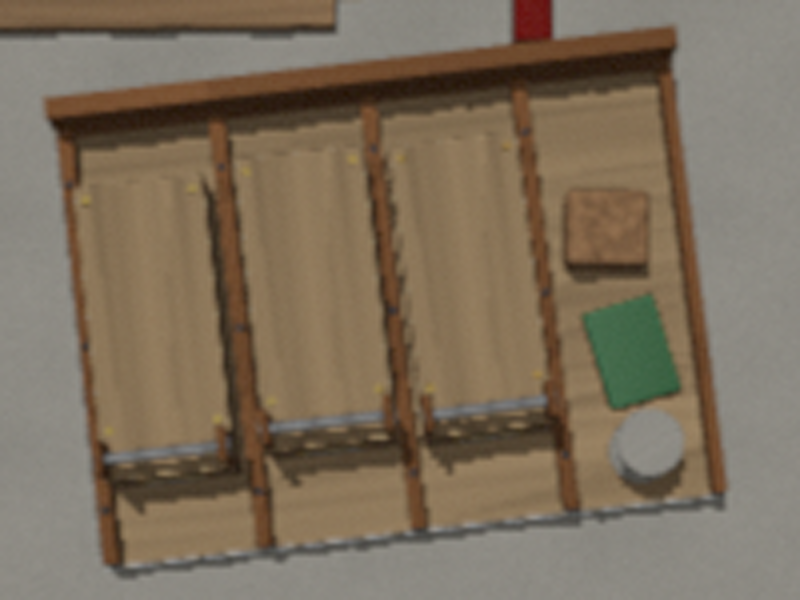

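Rod ends in the crop: left (105,458)–(218,449), mid (270,428)–(385,416), right (432,412)–(547,402). Divider fronts: (111,563), (264,546), (419,528), (571,508).

```bash
cat > h.py <<'E'
import numpy as np,cv2
from workcell import *
def ray(c,uv,z,T=None):
    p=cv2.undistortPoints(np.array([[uv]],float),c["intrinsics"],None)[0,0]
    if T is None:
        R=cv2.Rodrigues(np.array(c["rvec"],float))[0];C=-R.T@np.ravel(c["tvec"]);d=R.T@[*p,1]
    else: C=T[:3,3];d=T[:3,:3]@[*p,1]
    return C+d*(z-C[2])/d[2]
E
python3 - <<'E'
from h import *
c=read_camera("top")
f=lambda q,z:ray(c,(200+(q[0]-1.5)/4,120+(q[1]-1.5)/4),z)
for n,a,b in[("L",(105,458),(218,449)),("M",(270,428),(385,416)),("R",(432,412),(547,402))]:
    A,B=f(a,.134),f(b,.134);print(n,(A+B)/2,np.linalg.norm(A-B),np.arctan2(*(B-A)[:2][::1])) 
P=[f(q,.052) for q in[(111,563),(264,546),(419,528),(571,508)]];print(np.round(P,4))
B=[f(q,.052) for q in[(220,125),(372,110),(522,92)]];print(np.round(B,4))
for i in range(3):
  d=B[i]-P[i+1];print(np.arctan2(d[1],d[0]),np.linalg.norm(d))
d=P[0]-P[3];print("front dir yaw",np.arctan2(-d[0],d[1]))
E
```

```text
L [0.54226289 0.10301342 0.134     ] 0.07739421529116221 3.0673031168132283
M [ 0.56331479 -0.01058091  0.134     ] 0.07924068649897079 3.0424743218366186
R [ 0.57306246 -0.12183294  0.134     ] 0.07936468172330988 3.059813615480331
[[ 0.4711  0.1491  0.052 ]
 [ 0.4826  0.039   0.052 ]
 [ 0.495  -0.073   0.052 ]
 [ 0.5088 -0.1831  0.052 ]]
[[ 0.7918  0.0711  0.052 ]
 [ 0.8026 -0.0403  0.052 ]
 [ 0.8156 -0.1506  0.052 ]]
0.10356114068468722 0.31077590077861417
0.1057478895413379 0.3093207009561349
0.10548423002112074 0.3085681910173802
front dir yaw 0.11300510200978212
```

```bash
cat >> h.py <<'E'
from scipy.spatial.transform import Rotation as Ro
def to(p,yaw=1.679):
    "shift in tool axes and rot in 8deg units to go to p, tool down with yaw"
    o=get_obs();R=Ro.from_euler("xyz",o["orientation"]);G=Ro.from_euler("xyz",[np.pi,0,yaw])
    print("shift",np.round(R.inv().apply(np.array(p)-o["eef_pos"]),4),"rot",np.round((R.inv()*G).as_rotvec()/np.radians(8),3))
def st():
    o=get_obs();print("t",round(o["time_s"],2),np.round(o["eef_pos"],4),np.round(o["orientation"],3),"F",np.round(o["ft_force"],2),"T",np.round(o["ft_torque"],2),"w",round(o["gripper_width"],4),round(o["gripper_force"],1))
E
python3 -c "
from h import *
to((.535,.102,.22))"
```

```text
shift [ 0.5385 -0.5185 -0.0014] rot [-8.000e-03 -8.000e-03 -9.606e+00]
```

```bash
python3 -m inch '{"linear":[[0.02,-0.02,0],[0.05,-0.05,0],[0.085,-0.082,0],[0.118,-0.114,0],[0.151,-0.146,0],[0.184,-0.178,0],[0.217,-0.21,0],[0.25,-0.242,0],[0.283,-0.274,0],[0.316,-0.306,0]],"rot":[[0,0,-0.5],[0,0,-1.4],[0,0,-2.3],[0,0,-3.2],[0,0,-4.1],[0,0,-5],[0,0,-5.9],[0,0,-6.8],[0,0,-7.7],[0,0,-8.6]],"fingers":[0,0,0,0,0,0,0,0,0,0]}' 10; python3 -c "
from h import *
to((.535,.102,.22))"
```

```text
time_s: 1.15
eef_pos: [0.3959, -0.1709, 0.2186]
orientation: [3.141, 0.0, 1.543]
ft_force: [1.0, 0.1, -0.5]
gripper_width: 0.093
gripper_force: 0.0
shift [ 0.2765  0.1316 -0.0014] rot [ 0.002  0.001 -0.97 ]
```

```bash
python3 -m inch '{"linear":[[0.04,0.019,0],[0.08,0.038,0],[0.12,0.057,0],[0.16,0.076,0],[0.2,0.095,0],[0.24,0.114,0],[0.265,0.126,0],[0.27,0.128,0],[0.27,0.128,0],[0.27,0.128,0]],"rot":[[0,0,-0.2],[0,0,-0.4],[0,0,-0.5],[0,0,-0.6],[0,0,-0.7],[0,0,-0.8],[0,0,-0.8],[0,0,-0.8],[0,0,-0.8],[0,0,-0.8]],"fingers":[0,0,0,0,0,0,0,0,0,0]}'
python3 - <<'E'
from h import *
st();to((.542,.103,.115))
o=get_obs();c=read_camera("wrist");cv2.imwrite("pics/w1.png",c["image"][:,:,::-1]);np.savez("w1",K=c["intrinsics"],M=c["mount"],p=o["eef_pos"],r=o["orientation"])
E
```

```text
time_s: 2.15
eef_pos: [0.5317, 0.0922, 0.2184]
orientation: [-3.141, 0.0, 1.65]
ft_force: [-0.0, -0.4, -0.7]
gripper_width: 0.0928
gripper_force: 0.0
t 2.15 [0.5317 0.0922 0.2184] [-3.141  0.     1.65 ] F [-0.05 -0.44 -0.72] T [-0.09 -0.08  0.05] w 0.0928 0.0
shift [0.01   0.0112 0.1034] rot [-0.006  0.003 -0.209]
```

View pics/w1.png

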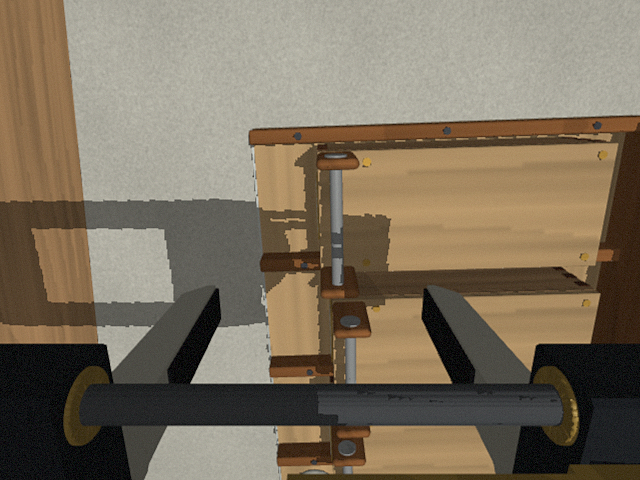

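The wrist view shows the left rod from about (336,168) to (338,269), and the mid rod from (350,334) to (351,428).

Run:
```python
from h import *
d=np.load("w1.npz");T=np.eye(4);T[:3,:3]=Ro.from_euler("xyz",d["r"]).as_matrix();T[:3,3]=d["p"];T=T@d["M"]
c=dict(intrinsics=d["K"])
for a,b in[((336,168),(338,269)),((350,334),(351,428))]:
    A,B=ray(c,a,.134,T),ray(c,b,.134,T);print(A,B,(A+B)/2,np.linalg.norm(A-B),np.arctan2((B-A)[0],-(B-A)[1]))
A,B=ray(c,(336,168),.134,T),ray(c,(338,269),.134,T)
p=(A+B)/2;p[2]=.116;to(p,1.67)
```

```text
[0.53756577 0.14158016 0.134     ] [0.54504478 0.07428619 0.134     ] [0.54130527 0.10793318 0.134     ] 0.06770829764729601 0.11068528250796966
[0.5581366  0.02542839 0.134     ] [ 0.56726449 -0.05669508  0.134     ] [ 0.56270055 -0.01563335  0.134     ] 0.08262918624551151 0.11069395609473355
shift [0.0153 0.0107 0.1025] rot [-0.003  0.003 -0.149]
```

```bash
python3 -m inch '{"linear":[[0.006,0.006,0.01],[0.011,0.0105,0.03],[0.011,0.0105,0.05],[0.011,0.0105,0.07],[0.011,0.0105,0.085],[0.011,0.0105,0.095],[0.011,0.0105,0.1],[0.011,0.0105,0.102],[0.011,0.0105,0.102],[0.011,0.0105,0.102]],"rot":[[0,0,-0.1],[0,0,-0.2],[0,0,-0.2],[0,0,-0.2],[0,0,-0.2],[0,0,-0.2],[0,0,-0.2],[0,0,-0.2],[0,0,-0.2],[0,0,-0.2]],"fingers":[0,0,0,0,0,0,0,0,0,0]}' 10; python3 -c "
from h import *
st()"
python3 -m inch '{"linear":[[0,0,0],[0,0,0],[0,0,0],[0,0,0],[0,0,0],[0,0,0],[0,0,0],[0,0,0],[0,0,0],[0,0,0]],"rot":[[0,0,0],[0,0,0],[0,0,0],[0,0,0],[0,0,0],[0,0,0],[0,0,0],[0,0,0],[0,0,0],[0,0,0]],"fingers":[0.3,0.6,0.8,0.9,1,1,1,1,1,1]}' 10; python3 -c "
from h import *
st()"
```

```text
time_s: 3.2
eef_pos: [0.5425, 0.1049, 0.1176]
orientation: [3.14, -0.0, 1.678]
ft_force: [-1.4, 0.3, -0.1]
gripper_width: 0.093
gripper_force: 0.0
t 3.2 [0.5425 0.1049 0.1176] [ 3.14  -0.     1.678] F [-1.42  0.33 -0.07] T [-0.03 -0.1  -0.02] w 0.093 0.0
time_s: 4.2
eef_pos: [0.5418, 0.1049, 0.1166]
orientation: [-3.142, -0.0, 1.678]
ft_force: [0.1, -0.7, 0.4]
gripper_width: 0.0178
gripper_force: 0.0
t 4.2 [0.5418 0.1049 0.1166] [-3.142 -0.     1.678] F [ 0.08 -0.72  0.4 ] T [-0.01 -0.06  0.04] w 0.0178 0.0
```

```bash
cat >> h.py <<'E'
def avg(n=8):
    f=[]
    for i in range(n): f.append(get_obs()["ft_force"]);read_camera("wrist")
    print("avgF",np.round(np.mean(f,0),2),"sd",np.round(np.std(f,0),2));st()
E
python3 -m inch '{"linear":[[0,0,0],[0,0,0],[0,0,0],[0,0,0],[0,0,0],[0,0,0],[0,0,0],[0,0,0],[0,0,0],[0,0,0]],"rot":[[0,0,0],[0,0,0],[0,0,0],[0,0,0],[0,0,0],[0,0,0],[0,0,0],[0,0,0],[0,0,0],[0,0,0]],"fingers":[1,1,1,1,1,1,1,1,1,1]}' 10; python3 -c "
from h import *
avg()"
```

```text
time_s: 5.2
eef_pos: [0.5417, 0.1049, 0.1166]
orientation: [-3.141, 0.0, 1.678]
ft_force: [-2.7, -0.0, 1.8]
gripper_width: 0.0074
gripper_force: 10.0
avgF [-2.67 -0.17  1.63] sd [0.37 0.44 0.35]
t 5.6 [0.5417 0.1049 0.1166] [-3.141  0.     1.678] F [-2.66 -0.45  1.73] T [-0.1   0.42  0.  ] w 0.0076 10.0
```

```bash
python3 -m inch '{"linear":[[0,0.001,-0.002],[0,0.002,-0.004],[0,0.003,-0.006],[0,0.004,-0.008],[0,0.005,-0.01],[0,0.006,-0.011],[0,0.006,-0.011],[0,0.006,-0.011],[0,0.006,-0.011],[0,0.006,-0.011]],"rot":[[0,0,0],[0,0,0],[0,0,0],[0,0,0],[0,0,0],[0,0,0],[0,0,0],[0,0,0],[0,0,0],[0,0,0]],"fingers":[1,1,1,1,1,1,1,1,1,1]}' 10; python3 -c "
from h import *
avg()"
```

```text
time_s: 6.6
eef_pos: [0.5477, 0.1055, 0.1276]
orientation: [-3.142, -0.0, 1.678]
ft_force: [0.0, 1.1, -2.0]
gripper_width: 0.0075
gripper_force: 10.0
avgF [-0.3   0.17 -2.13] sd [0.55 0.62 0.34]
t 7.0 [0.5478 0.1055 0.1276] [ 3.142 -0.     1.678] F [ 0.01 -0.02 -2.67] T [-0.02  0.01  0.  ] w 0.0074 10.0
```

Reading of about 2.1 N against about 0 N free: the left box is empty. I'll set it down and draw it forward. The rod is about 66 mm behind the edge and should end 18 mm ahead of it, so that's 84 mm.

```bash
python3 -m inch '{"linear":[[0,-0.0015,0.003],[0,-0.003,0.006],[0,-0.0045,0.009],[0,-0.006,0.011],[0,-0.006,0.011],[0,-0.01,0.011],[0,-0.018,0.011],[0,-0.028,0.011],[0,-0.038,0.011],[0,-0.048,0.011]],"rot":[[0,0,0],[0,0,0],[0,0,0],[0,0,0],[0,0,0],[0,0,0],[0,0,0],[0,0,0],[0,0,0],[0,0,0]],"fingers":[1,1,1,1,1,1,1,1,1,1]}' 10; python3 -c "
from h import *
st()"
python3 -m inch '{"linear":[[0,-0.01,0],[0,-0.02,0],[0,-0.03,0],[0,-0.037,0],[0,-0.041,0],[0,-0.042,0],[0,-0.042,0],[0,-0.042,0],[0,-0.042,0],[0,-0.042,0]],"rot":[[0,0,0],[0,0,0],[0,0,0],[0,0,0],[0,0,0],[0,0,0],[0,0,0],[0,0,0],[0,0,0],[0,0,0]],"fingers":[1,1,1,1,1,1,1,0.9,0.8,0.7]}' 10; python3 -c "
from h import *
st()"
```

```text
time_s: 8.0
eef_pos: [0.499, 0.1003, 0.1166]
orientation: [-3.142, -0.0, 1.678]
ft_force: [0.8, 1.0, -1.0]
gripper_width: 0.0074
gripper_force: 10.0
t 8.0 [0.499  0.1003 0.1166] [-3.142 -0.     1.678] F [ 0.76  1.05 -1.05] T [-0.02 -0.38  0.01] w 0.0074 10.0
time_s: 9.0
eef_pos: [0.4587, 0.0959, 0.1168]
orientation: [3.141, 0.0, 1.678]
ft_force: [0.1, 0.2, -0.2]
gripper_width: 0.0208
gripper_force: 0.0
t 9.0 [0.4587 0.0959 0.1168] [3.141 0.    1.678] F [ 0.08  0.25 -0.21] T [-0.05 -0.11 -0.01] w 0.0208 0.0
```

```bash
python3 -m inch '{"linear":[[0,0,0],[0,0,-0.015],[0,0,-0.035],[0,0,-0.06],[0,0,-0.085],[-0.015,0.012,-0.085],[-0.045,0.035,-0.085],[-0.08,0.062,-0.085],[-0.105,0.081,-0.085],[-0.1185,0.092,-0.085]],"rot":[[0,0,0],[0,0,0],[0,0,0],[0,0,0],[0,0,0],[0,0,0],[0,0,0],[0,0,0],[0,0,0],[0,0,0]],"fingers":[0.6,0.4,0.4,0.4,0.4,0.4,0.4,0.4,0.4,0.4]}' 10
python3 - <<'E'
from h import *
o=get_obs();c=read_camera("wrist");cv2.imwrite("pics/w2.png",c["image"][:,:,::-1]);np.savez("w2",K=c["intrinsics"],M=c["mount"],p=o["eef_pos"],r=o["orientation"])
st();to((.563,-.012,.1165),1.678)
E
```

```text
time_s: 10.0
eef_pos: [0.5638, -0.0142, 0.2014]
orientation: [3.142, 0.0, 1.677]
ft_force: [0.2, 1.0, 0.5]
gripper_width: 0.0557
gripper_force: 0.0
t 10.05 [ 0.5646 -0.0153  0.2013] [3.141e+00 1.000e-03 1.676e+00] F [-2.45 -1.25  0.06] T [-0.11 -0.02  0.08] w 0.056 0.0
shift [ 0.0036 -0.0013  0.0848] rot [ 0.004  0.009 -0.015]
```

View pics/w2.png

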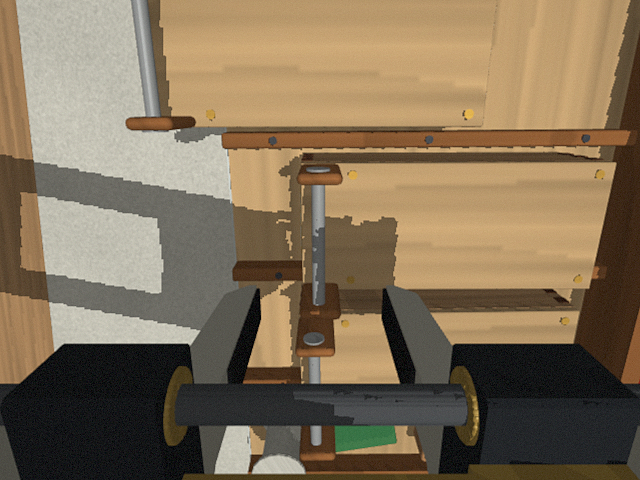

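The left box stands proud of the deck's front edge, and the mid rod (318,184)–(319,303) is nearly centred between the fingers. Descending and gripping.

```bash
python3 -m inch '{"linear":[[0.002,0,0.01],[0.003,-0.001,0.03],[0.003,-0.001,0.05],[0.003,-0.001,0.067],[0.003,-0.001,0.078],[0.003,-0.001,0.083],[0.003,-0.001,0.085],[0.003,-0.001,0.085],[0.003,-0.001,0.085],[0.003,-0.001,0.085]],"rot":[[0,0,0],[0,0,0],[0,0,0],[0,0,0],[0,0,0],[0,0,0],[0,0,0],[0,0,0],[0,0,0],[0,0,0]],"fingers":[0.4,0.4,0.4,0.4,0.4,0.5,0.7,0.9,1,1]}' 10; python3 -m inch '{"linear":[[0,0,0],[0,0,0],[0,0,0],[0,0,0],[0,0,0],[0,0,0],[0,0,0],[0,0,0],[0,0,0],[0,0,0]],"rot":[[0,0,0],[0,0,0],[0,0,0],[0,0,0],[0,0,0],[0,0,0],[0,0,0],[0,0,0],[0,0,0],[0,0,0]],"fingers":[1,1,1,1,1,1,1,1,1,1]}' 10; python3 -c "
from h import *
avg(3)"
```

```text
time_s: 11.05
eef_pos: [0.5617, -0.0093, 0.1175]
orientation: [3.14, 0.0, 1.678]
ft_force: [0.7, -0.6, -0.4]
gripper_width: 0.0202
gripper_force: 0.0
time_s: 12.05
eef_pos: [0.5615, -0.0093, 0.117]
orientation: [3.141, 0.0, 1.678]
ft_force: [1.5, -0.0, 5.6]
gripper_width: 0.0077
gripper_force: 10.0
avgF [ 1.86 -0.43  5.15] sd [0.36 0.31 0.31]
t 12.2 [ 0.5615 -0.0093  0.117 ] [3.141 0.    1.678] F [ 2.04 -0.03  4.72] T [-0.11 -0.44  0.04] w 0.0074 10.0
```

```bash
python3 -m inch '{"linear":[[0,0.001,-0.002],[0,0.002,-0.004],[0,0.003,-0.006],[0,0.004,-0.008],[0,0.005,-0.01],[0,0.006,-0.011],[0,0.006,-0.011],[0,0.006,-0.011],[0,0.006,-0.011],[0,0.006,-0.011]],"rot":[[0,0,0],[0,0,0],[0,0,0],[0,0,0],[0,0,0],[0,0,0],[0,0,0],[0,0,0],[0,0,0],[0,0,0]],"fingers":[1,1,1,1,1,1,1,1,1,1]}' 10; python3 -c "
from h import *
avg()"
```

```text
time_s: 13.2
eef_pos: [0.5666, -0.0086, 0.1275]
orientation: [-3.141, -0.0, 1.678]
ft_force: [-3.7, -0.3, -2.3]
gripper_width: 0.0077
gripper_force: 10.0
avgF [-4.31 -0.26 -2.26] sd [0.38 0.45 0.43]
t 13.6 [ 0.5671 -0.0086  0.1277] [-3.142  0.     1.678] F [-4.32 -0.34 -2.05] T [-0.14  0.65  0.02] w 0.0075 10.0
```

Fx of −4.3 N pushes the top back and helps the lift, so Fz alone misleads. The equivalent lift is about 4.5 N. I'll relax x and lift slightly more to confirm.

```bash
python3 -m inch '{"linear":[[0,-0.0005,0],[0,-0.001,-0.001],[0,-0.0015,-0.002],[0,-0.0015,-0.003],[0,-0.0015,-0.003],[0,-0.0015,-0.003],[0,-0.0015,-0.003],[0,-0.0015,-0.003],[0,-0.0015,-0.003],[0,-0.0015,-0.003]],"rot":[[0,0,0],[0,0,0],[0,0,0],[0,0,0],[0,0,0],[0,0,0],[0,0,0],[0,0,0],[0,0,0],[0,0,0]],"fingers":[1,1,1,1,1,1,1,1,1,1]}' 12
python3 - <<'E'
from h import *
avg(8)
c=read_camera("side");cv2.imwrite("pics/s2.png",cv2.resize(c["image"][190:370,160:360,::-1],None,fx=3.3,fy=3.3,interpolation=cv2.INTER_CUBIC))
E
```

```text
time_s: 14.6
eef_pos: [0.5656, -0.0087, 0.1306]
orientation: [-3.142, -0.0, 1.678]
ft_force: [2.4, -0.0, -5.2]
gripper_width: 0.0073
gripper_force: 12.0
avgF [ 1.86  0.02 -6.03] sd [0.49 0.41 0.47]
t 15.0 [ 0.5656 -0.0087  0.1306] [-3.142  0.     1.678] F [ 2.05  0.1  -5.8 ] T [-0.   -0.32 -0.01] w 0.0074 12.0
```

View pics/s2.png

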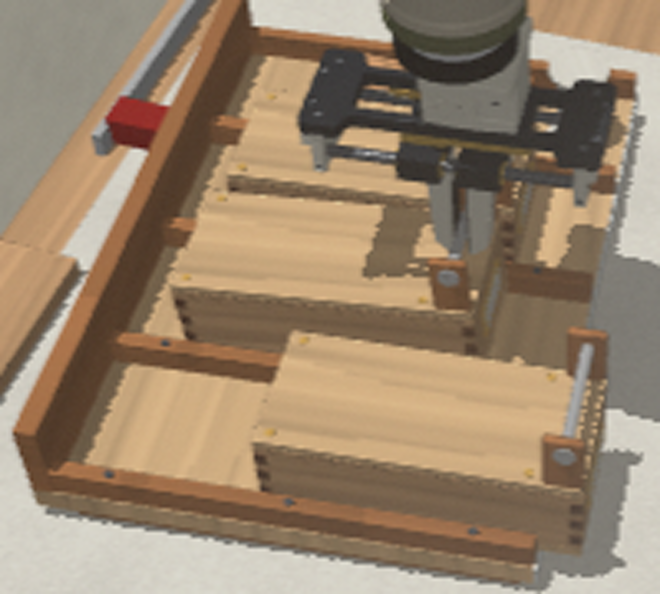

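The side view shows the left box about 30 mm proud, level and in its bay, with the mid box front held slightly up. Equivalent lift is about 5 N, so the mid box is full. I'll set it down and slide it back, with an estimated 49 mm to home.

```bash
python3 -m inch '{"linear":[[0,-0.001,0.003],[0,-0.002,0.006],[0,-0.003,0.009],[0,-0.004,0.012],[0,-0.0045,0.0135],[0,-0.0045,0.0135],[0,-0.0025,0.0135],[0,0.0005,0.0135],[0,0.0045,0.0135],[0,0.0095,0.0135]],"rot":[[0,0,0],[0,0,0],[0,0,0],[0,0,0],[0,0,0],[0,0,0],[0,0,0],[0,0,0],[0,0,0],[0,0,0]],"fingers":[1,1,1,1,1,1,1,1,1,1]}' 12; python3 -c "
from h import *
st()"
python3 -m inch '{"linear":[[0,0.005,0],[0,0.01,0],[0,0.015,0],[0,0.02,0],[0,0.024,0],[0,0.026,0],[0,0.028,0],[0,0.029,0],[0,0.029,0],[0,0.029,0]],"rot":[[0,0,0],[0,0,0],[0,0,0],[0,0,0],[0,0,0],[0,0,0],[0,0,0],[0,0,0],[0,0,0],[0,0,0]],"fingers":[1,1,1,1,1,1,1,1,1,1]}' 12; python3 -c "
from h import *
avg(3)"
```

```text
time_s: 16.05
eef_pos: [0.5749, -0.0077, 0.1171]
orientation: [-3.141, -0.0, 1.678]
ft_force: [-5.1, -1.3, -1.2]
gripper_width: 0.0072
gripper_force: 12.0
t 16.05 [ 0.5749 -0.0077  0.1171] [-3.141 -0.     1.678] F [-5.13 -1.25 -1.25] T [-0.1   0.76  0.07] w 0.0072 12.0
time_s: 17.05
eef_pos: [0.604, -0.0046, 0.1172]
orientation: [3.141, -0.0, 1.678]
ft_force: [-3.3, -0.5, -1.7]
gripper_width: 0.0077
gripper_force: 12.0
avgF [-3.9  -0.72 -1.84] sd [0.48 0.13 0.1 ]
t 17.2 [ 0.604  -0.0046  0.1172] [3.141 0.    1.678] F [-4.39 -0.11 -1.27] T [-0.04  0.48  0.02] w 0.0073 12.0
```

```bash
python3 -m inch '{"linear":[[0,0.0005,0],[0,0.001,0],[0,0.0015,0],[0,0.002,0],[0,0.0025,0],[0,0.003,0],[0,0.0035,0],[0,0.004,0],[0,0.0045,0],[0,0.005,0]],"rot":[[0,0,0],[0,0,0],[0,0,0],[0,0,0],[0,0,0],[0,0,0],[0,0,0],[0,0,0],[0,0,0],[0,0,0]],"fingers":[1,1,1,1,1,1,1,1,1,1]}' 12; python3 -m inch '{"linear":[[0,0,0],[0,0.0005,0],[0,0.0005,0],[0,0.001,0],[0,0.001,0],[0,0.001,0],[0,0.001,0],[0,0.001,0],[0,0.001,0],[0,0.001,0]],"rot":[[0,0,0],[0,0,0],[0,0,0],[0,0,0],[0,0,0],[0,0,0],[0,0,0],[0,0,0],[0,0,0],[0,0,0]],"fingers":[1,1,1,1,1,1,1,1,1,1]}' 12
```

```text
time_s: 18.2
eef_pos: [0.6082, -0.0041, 0.1171]
orientation: [-3.14, -0.0, 1.678]
ft_force: [-8.2, -1.1, 2.6]
gripper_width: 0.0076
gripper_force: 12.0
time_s: 19.2
eef_pos: [0.6083, -0.0041, 0.1171]
orientation: [-3.138, -0.0, 1.678]
ft_force: [-12.7, -0.7, 4.5]
gripper_width: 0.0078
gripper_force: 12.0
```

Home: the TCP stopped at 0.608 and the force rose to 12.7 N. I'll relax, release, and go to the right box.

```bash
python3 -m inch '{"linear":[[0,-0.001,0],[0,-0.001,0],[0,-0.001,0],[0,-0.001,0],[0,-0.001,0],[0,-0.001,-0.01],[0,-0.001,-0.025],[0,-0.001,-0.045],[0,-0.001,-0.065],[0,-0.001,-0.085]],"rot":[[0,0,0],[0,0,0],[0,0,0],[0,0,0],[0,0,0],[0,0,0],[0,0,0],[0,0,0],[0,0,0],[0,0,0]],"fingers":[1,1,0.9,0.7,0.5,0.4,0.4,0.4,0.4,0.4]}' 12;  python3 -m inch '{"linear":[[-0.015,-0.006,0],[-0.04,-0.017,0],[-0.07,-0.03,0],[-0.095,-0.04,0],[-0.11,-0.046,0],[-0.1135,-0.0477,0],[-0.1135,-0.0477,0],[-0.1135,-0.0477,0],[-0.1135,-0.0477,0],[-0.1135,-0.0477,0]],"rot":[[0,0,0],[0,0,0],[0,0,0],[0,0,0],[0,0,0],[0,0,0],[0,0,0],[0,0,0],[0,0,0],[0,0,0]],"fingers":[0.4,0.4,0.4,0.4,0.4,0.4,0.4,0.4,0.4,0.4]}'
python3 - <<'E'
from h import *
o=get_obs();c=read_camera("wrist");cv2.imwrite("pics/w3.png",c["image"][:,:,::-1]);np.savez("w3",K=c["intrinsics"],M=c["mount"],p=o["eef_pos"],r=o["orientation"])
st();to((.572,-.122,.1165),1.678)
E
```

```text
time_s: 20.2
eef_pos: [0.6096, -0.0041, 0.205]
orientation: [3.139, 0.0, 1.678]
ft_force: [-0.7, 0.9, -0.5]
gripper_width: 0.0547
gripper_force: 0.0
time_s: 21.2
eef_pos: [0.5739, -0.1211, 0.2021]
orientation: [-3.142, -0.0, 1.68]
ft_force: [-0.4, 1.2, -0.6]
gripper_width: 0.0555
gripper_force: 0.0
t 21.25 [ 0.5739 -0.1212  0.2021] [-3.142 -0.     1.679] F [ 1.09  0.09 -0.23] T [-0.06 -0.05 -0.02] w 0.0554 0.0
shift [-0.0006 -0.0019  0.0856] rot [-0.    -0.001  0.01 ]
```

View pics/w3.png

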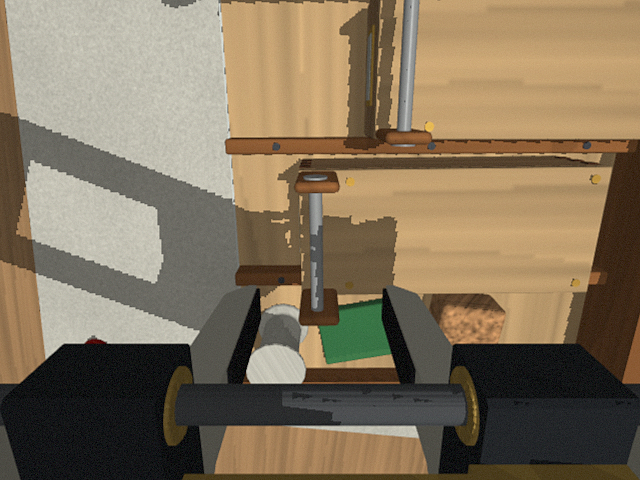

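The right rod runs (316,193)–(317,308), with the same offset as the mid one, so I'll shift y by −2.5 mm and grip.

```bash
python3 -m inch '{"linear":[[0,-0.001,0.01],[0,-0.0025,0.03],[0,-0.0025,0.05],[0,-0.0025,0.067],[0,-0.0025,0.078],[0,-0.0025,0.083],[0,-0.0025,0.0855],[0,-0.0025,0.0855],[0,-0.0025,0.0855],[0,-0.0025,0.0855]],"rot":[[0,0,0],[0,0,0],[0,0,0],[0,0,0],[0,0,0],[0,0,0],[0,0,0],[0,0,0],[0,0,0],[0,0,0]],"fingers":[0.4,0.4,0.4,0.4,0.4,0.5,0.7,0.9,1,1]}' 12; python3 -m inch '{"linear":[[0,0,0],[0,0,0],[0,0,0],[0,0,0],[0,0,0],[0,0,0],[0,0,0],[0,0,0],[0,0,0],[0,0,0]],"rot":[[0,0,0],[0,0,0],[0,0,0],[0,0,0],[0,0,0],[0,0,0],[0,0,0],[0,0,0],[0,0,0],[0,0,0]],"fingers":[1,1,1,1,1,1,1,1,1,1]}' 12; python3 -c "
from h import *
avg(3)"
```

```text
time_s: 22.25
eef_pos: [0.5717, -0.1225, 0.1176]
orientation: [3.14, 0.001, 1.678]
ft_force: [0.1, 0.5, 0.3]
gripper_width: 0.0203
gripper_force: 0.0
time_s: 23.25
eef_pos: [0.5712, -0.1224, 0.1171]
orientation: [3.141, 0.0, 1.678]
ft_force: [-3.1, 0.4, 4.9]
gripper_width: 0.0072
gripper_force: 12.0
avgF [-2.72  0.13  5.22] sd [0.3  0.22 0.28]
t 23.4 [ 0.5712 -0.1224  0.1171] [3.141 0.    1.678] F [-2.55 -0.53  5.24] T [0.01 0.39 0.04] w 0.0076 12.0
```

```bash
python3 -m inch '{"linear":[[0,0.001,-0.002],[0,0.002,-0.004],[0,0.003,-0.006],[0,0.004,-0.008],[0,0.005,-0.01],[0,0.006,-0.012],[0,0.006,-0.012],[0,0.006,-0.012],[0,0.006,-0.012],[0,0.006,-0.012]],"rot":[[0,0,0],[0,0,0],[0,0,0],[0,0,0],[0,0,0],[0,0,0],[0,0,0],[0,0,0],[0,0,0],[0,0,0]],"fingers":[1,1,1,1,1,1,1,1,1,1]}' 12; python3 -c "
from h import *
avg()"
```

```text
time_s: 24.4
eef_pos: [0.5771, -0.1216, 0.1285]
orientation: [-3.142, -0.0, 1.678]
ft_force: [1.3, 0.6, -6.3]
gripper_width: 0.0077
gripper_force: 12.0
avgF [ 1.52  0.43 -5.96] sd [0.48 0.38 0.42]
t 24.8 [ 0.5771 -0.1216  0.1286] [-3.142 -0.     1.678] F [ 2.43  0.52 -6.15] T [-0.   -0.34  0.01] w 0.0076 12.0
```

Equivalent lift is about 5.2 N, so the right box is full. About 49 mm to home.

```bash
python3 -m inch '{"linear":[[0,-0.0015,0.003],[0,-0.003,0.006],[0,-0.0045,0.009],[0,-0.006,0.0115],[0,-0.006,0.0115],[0,-0.006,0.0115],[0,-0.004,0.0115],[0,-0.001,0.0115],[0,0.003,0.0115],[0,0.008,0.0115]],"rot":[[0,0,0],[0,0,0],[0,0,0],[0,0,0],[0,0,0],[0,0,0],[0,0,0],[0,0,0],[0,0,0],[0,0,0]],"fingers":[1,1,1,1,1,1,1,1,1,1]}' 12
python3 -m inch '{"linear":[[0,0.005,0],[0,0.01,0],[0,0.015,0],[0,0.02,0],[0,0.024,0],[0,0.026,0],[0,0.028,0],[0,0.028,0],[0,0.028,0],[0,0.028,0]],"rot":[[0,0,0],[0,0,0],[0,0,0],[0,0,0],[0,0,0],[0,0,0],[0,0,0],[0,0,0],[0,0,0],[0,0,0]],"fingers":[1,1,1,1,1,1,1,1,1,1]}' 12; python3 -c "
from h import *
avg(3)"
```

```text
time_s: 25.8
eef_pos: [0.5847, -0.121, 0.1172]
orientation: [-3.14, 0.0, 1.678]
ft_force: [-6.2, -0.6, -0.2]
gripper_width: 0.0075
gripper_force: 12.0
time_s: 26.8
eef_pos: [0.6129, -0.1179, 0.1172]
orientation: [3.142, 0.0, 1.678]
ft_force: [-4.3, -0.9, -0.4]
gripper_width: 0.0071
gripper_force: 12.0
avgF [-4.96 -0.92 -0.61] sd [0.94 0.29 0.14]
t 26.95 [ 0.6129 -0.1179  0.1172] [3.142 0.    1.678] F [-3.76 -0.85 -0.67] T [-0.23  0.64  0.05] w 0.0074 12.0
```

```bash
python3 -m inch '{"linear":[[0,0.0005,0],[0,0.001,0],[0,0.0015,0],[0,0.002,0],[0,0.0025,0],[0,0.003,0],[0,0.0035,0],[0,0.004,0],[0,0.0045,0],[0,0.005,0]],"rot":[[0,0,0],[0,0,0],[0,0,0],[0,0,0],[0,0,0],[0,0,0],[0,0,0],[0,0,0],[0,0,0],[0,0,0]],"fingers":[1,1,1,1,1,1,1,1,1,1]}' 12; python3 -c "
from h import *
avg(3)"
```

```text
time_s: 27.95
eef_pos: [0.6175, -0.1172, 0.1172]
orientation: [-3.141, -0.0, 1.678]
ft_force: [-5.5, -1.1, 1.5]
gripper_width: 0.0075
gripper_force: 12.0
avgF [-5.58 -0.8   0.91] sd [0.6  0.22 0.45]
t 28.1 [ 0.6176 -0.1172  0.1171] [-3.141 -0.     1.678] F [-5.36 -0.02  0.65] T [-0.18  0.9   0.01] w 0.0075 12.0
```

```bash
python3 -m inch '{"linear":[[0,0.0005,0],[0,0.0005,0],[0,0.001,0],[0,0.001,0],[0,0.0015,0],[0,0.0015,0],[0,0.002,0],[0,0.002,0],[0,0.002,0],[0,0.002,0]],"rot":[[0,0,0],[0,0,0],[0,0,0],[0,0,0],[0,0,0],[0,0,0],[0,0,0],[0,0,0],[0,0,0],[0,0,0]],"fingers":[1,1,1,1,1,1,1,1,1,1]}' 12; python3 -c "
from h import *
avg(2)"
```

```text
time_s: 29.1
eef_pos: [0.6195, -0.117, 0.1171]
orientation: [-3.141, -0.0, 1.678]
ft_force: [-5.1, -0.4, 1.1]
gripper_width: 0.0077
gripper_force: 12.0
avgF [-5.5  -0.27  1.04] sd [0.41 0.09 0.09]
t 29.2 [ 0.6196 -0.117   0.1172] [-3.141 -0.     1.678] F [-5.06 -0.74 -0.33] T [-0.1   0.94  0.03] w 0.0074 12.0
```

Still sliding, with no rise in force yet.

```bash
python3 -m inch '{"linear":[[0,0.0005,0],[0,0.0005,0],[0,0.001,0],[0,0.001,0],[0,0.0015,0],[0,0.0015,0],[0,0.002,0],[0,0.002,0],[0,0.002,0],[0,0.002,0]],"rot":[[0,0,0],[0,0,0],[0,0,0],[0,0,0],[0,0,0],[0,0,0],[0,0,0],[0,0,0],[0,0,0],[0,0,0]],"fingers":[1,1,1,1,1,1,1,1,1,1]}' 12; python3 -c "
from h import *
avg(2)"
```

```text
time_s: 30.2
eef_pos: [0.6212, -0.1168, 0.1172]
orientation: [-3.14, -0.0, 1.678]
ft_force: [-7.5, -1.8, 1.2]
gripper_width: 0.0074
gripper_force: 12.0
avgF [-7.52 -1.    1.01] sd [0.03 0.78 0.17]
t 30.3 [ 0.6212 -0.1168  0.1172] [-3.14  -0.     1.678] F [-7.46 -0.2   2.27] T [-0.19  1.29  0.08] w 0.0075 12.0
```

```bash
python3 -m inch '{"linear":[[0,0.0005,0],[0,0.0005,0],[0,0.001,0],[0,0.001,0],[0,0.0015,0],[0,0.0015,0],[0,0.0015,0],[0,0.0015,0],[0,0.0015,0],[0,0.0015,0]],"rot":[[0,0,0],[0,0,0],[0,0,0],[0,0,0],[0,0,0],[0,0,0],[0,0,0],[0,0,0],[0,0,0],[0,0,0]],"fingers":[1,1,1,1,1,1,1,1,1,1]}' 12; python3 -c "
from h import *
avg(2)"
```

```text
time_s: 31.3
eef_pos: [0.6212, -0.1168, 0.1171]
orientation: [-3.137, -0.001, 1.678]
ft_force: [-14.1, -1.0, 6.8]
gripper_width: 0.0077
gripper_force: 12.0
avgF [-14.78  -1.22   6.86] sd [0.72 0.24 0.02]
t 31.4 [ 0.6212 -0.1168  0.1171] [-3.137e+00 -1.000e-03  1.678e+00] F [-15.05  -1.09   6.96] T [-0.18  2.55 -0.03] w 0.0075 12.0
```

Home: the TCP stopped and the force rose to 14.8 N. I'll release, lift clear and look.

```bash
python3 -m inch '{"linear":[[0,-0.0012,0],[0,-0.0012,0],[0,-0.0012,0],[0,-0.0012,0],[0,-0.0012,0],[0,-0.0012,-0.01],[0,-0.0012,-0.025],[0,-0.0012,-0.045],[0,-0.0012,-0.065],[0,-0.0012,-0.085]],"rot":[[0,0,0],[0,0,0],[0,0,0],[0,0,0],[0,0,0],[0,0,0],[0,0,0],[0,0,0],[0,0,0],[0,0,0]],"fingers":[1,1,0.9,0.7,0.5,0.4,0.4,0.4,0.4,0.4]}' 12;  python3 -m inch '{"linear":[[0,-0.02,-0.02],[0,-0.05,-0.04],[0,-0.08,-0.06],[0,-0.11,-0.08],[0,-0.14,-0.1],[0,-0.17,-0.11],[0,-0.2,-0.12],[0,-0.22,-0.12],[0,-0.22,-0.12],[0,-0.22,-0.12]],"rot":[[0,0,0],[0,0,0],[0,0,0],[0,0,0],[0,0,0],[0,0,0],[0,0,0],[0,0,0],[0,0,0],[0,0,0]],"fingers":[0.4,0.4,0.4,0.4,0.4,0.4,0.4,0.4,0.4,0.4]}'
python3 - <<'E'
from h import *
st();c=read_camera("side");cv2.imwrite("pics/s3.png",cv2.resize(c["image"][180:370,160:380,::-1],None,fx=3.1,fy=3.1,interpolation=cv2.INTER_CUBIC))
E
```

```text
time_s: 32.4
eef_pos: [0.6228, -0.1169, 0.205]
orientation: [3.139, 0.001, 1.678]
ft_force: [0.8, 0.4, 0.1]
gripper_width: 0.0548
gripper_force: 0.0
time_s: 33.4
eef_pos: [0.4039, -0.1405, 0.3236]
orientation: [3.139, 0.001, 1.678]
ft_force: [-0.2, 0.9, 0.8]
gripper_width: 0.0559
gripper_force: 0.0
t 33.4 [ 0.4039 -0.1405  0.3236] [3.139e+00 1.000e-03 1.678e+00] F [-0.23  0.93  0.8 ] T [ 0.01 -0.11  0.02] w 0.0559 0.0
```

View pics/s3.png

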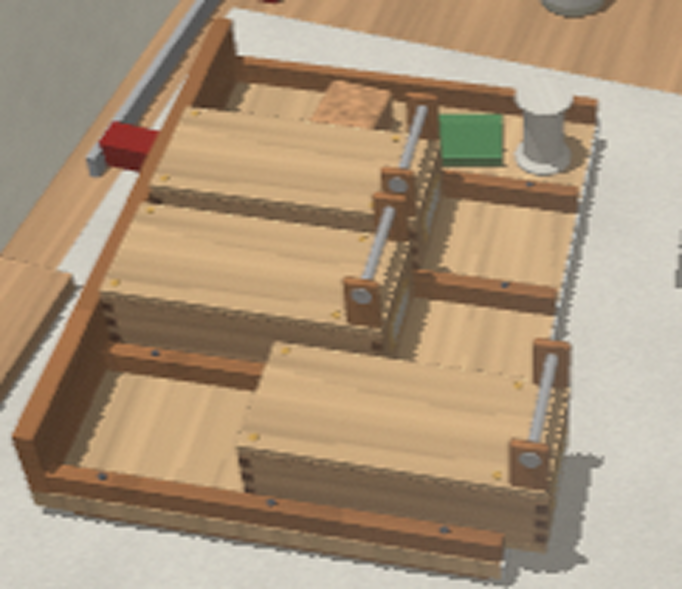

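The mid and right boxes are home against the board, the left box is about 30 mm proud, and nothing else has moved. Handing in.

```bash
python3 -c "
from workcell import *
print(job_done())"
```

```text
the job is handed in; nothing more can be done
None
```

I felt all three boxes from left to right: the left one was empty and now stands about 30 mm proud of the front edge, and the middle and right ones were full and are home against the back board; the job is handed in at about 33 s, but no verdict came back.

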